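# Tighten the can opener foot with the click wrench

### The job

The clamp screw on the bench can opener's foot is loose. Take the blue T-handle click wrench out of the wooden block, set its socket gently and fully down onto the brass square screw head, and tighten clockwise until the wrench breaks over with a click; stop at once, do not push it on past the click. Let go, leaving the wrench standing on the tightened screw, and leave the tin, salt shaker, spice jar and tomato alone.

Things in the scene. Friction and masses are not known exactly. Their poses are not given: they have to be found in the camera images.
- wrench_handle (a point): centre of the blue T-bar with black ends (100 long, 14 wide, 22 high; x along the bar, z up) of the loose upright click wrench (about 0.3 kg); 95 mm above the socket mouth. Below the bar: a 20 mm collar, 10 high, then a slim 12 mm shaft. Unloaded, the bar lies in line with the socket's x.
- wrench_pivot (a point): click pivot on the wrench's axis under the bar. Turned clockwise from above on a tight screw, the bar stays rigid on the shaft up to 0.50 N m, then breaks over: the torque falls steadily to 0.33 N m at 0.1 rad and 0.15 N m at 0.2 rad of give; an end stop comes at 0.28 rad. Past 0.24 rad is pushed on too far. Unloaded, the bar springs back in line with the shaft.
- wrench_socket (a point): centre of the wrench's socket mouth, its underside (steel socket 39 across; square hole 21.2 wide, 20 deep, flats square to x and y; z up along the shaft)
- screw_seat (a point): point on the clamp screw's axis on its dark round flange (38 across), about 40 mm above the worktop, where the socket mouth rests when fully down. The brass square head stands on it (18 wide, 11 high, then a 5 high cone; flats square to x and y, z up). The socket has 0.2 rad of play to either side on the head.
- jaw_top (a point): centre of the top of the red clamp jaw under the screw's flange; it comes down 1.5 mm for each radian of tightening (the screw turns clockwise from above with a light drag of 0.05 N m for an unknown 0.3 to 0.9 rad, then is firmly tight) and stands 34.5 mm above the worktop when the screw is fully tight
- foot: can opener foot fixed to the worktop: a steel base plate 145 x 90 x 10, from 45 before to 100 behind the screw axis (x is forward along it), with an open aluminium sleeve 52 across and 68 high at x = +62; origin on the worktop under the screw axis
- tool_block: wooden block 100 x 100 x 32 fixed to the worktop, with a round pocket 45 across and 22 deep in which the wrench stands at the start; origin at the centre of its underside
- tin: tin, 75 across, 58 high, bystander; origin at its underside
- salt: salt shaker, 44 across, 90 high, bystander; origin at its underside
- spice: spice jar with black cap, 41 across, 105 high, bystander; origin at its underside
- tomato: small tomato, 33 across, 35 high, bystander; origin at its underside
There are look-alikes about, which are no part of the job. Leave any purple or turquoise look-alike of the part that bears wrench_handle alone.

How it is judged:
On the way, in this order (a step that is already met when the one before it is completed fails the run):
1. the wrench's socket is fully down on the screw head (distance between wrench_socket and screw_seat below 0.005 m and angle between wrench_socket's own z axis and vertical below 0.12 rad), for 0.2 s.
2. the wrench, still seated, has broken over with its click (all of step 1 and angle between the x axis of wrench_handle and the x axis of wrench_socket, either way round above 0.06 rad), for 0.02 s.
At the end, for the whole second after the job is handed in: The wrench stands released and at rest on the screw, socket mouth within 5 mm of the flange and within 0.12 rad of upright, its handle sprung back in line (within 0.06 rad), and the screw is still tight: red jaw less than 0.4 mm above its closed height of 34.5 mm (all of step 1 and angle between the x axis of wrench_handle and the x axis of wrench_socket, either way round below 0.06 rad and z of jaw_top in the frame of foot below 0.0349 m and linear speed of wrench below 0.02 m/s and contact force between wrench and the fingers below 0.05 N); the robot touches nothing.
It fails at once if the wrench is pushed on past its click (handle more than 0.24 rad out of line) (angle between the x axis of wrench_handle and the x axis of wrench_socket, either way round above 0.24 rad).
It fails at once if the foot is pressed or rammed with the wrench at more than 80 N (contact force between wrench and foot above 80 N).
It fails at once if the tin, salt shaker, spice jar or tomato is moved by more than 20 mm (distance of any of tin, salt, spice, tomato from where it was at the start of the episode above 0.02 m).
It also fails if it takes over 64 s, if anything falls off the work surface, if the arm or the gripper's body presses on something with over 40 N, if the wrist force passes 120 N, or if a joint passes its speed limit or range.

### The arm

A 7-joint arm with a two-finger parallel gripper is mounted at the origin on a cart in front of the work surface, level with it; the furniture and walls round the work are solid. World frame = base frame: x ahead of the robot, y to its left, z up, the work surface at z = 0. Lengths are in m, angles in rad, forces in N, time in s.
With the tool pointing down it reaches from about 0.4 to 0.85 m from the base axis. Payload 10.4 kg.
Tool frame: the origin (TCP) lies at the very end of the fingers, on their centre line; the grasp point (between the pads) lies 19 mm behind it; z points along the fingers, y is the line along which they close (so a half turn about z gives the same grasp; the last joint's range is limited). The gripper opens to 87 mm and grips with 3 to 60 N. Pads are 19 mm wide; open, the fingers measure 117 mm over their backs; the gripper's body (75 mm by 190 mm) begins 51 mm behind the grasp point.
Start: joints at [-1.255, 0.332, -0.065, 1.46, 0.022, 1.35, -0.088], TCP at [0.208, 0.589, 0.223] pointing down, gripper open.
Joint ranges: [-2.6, 2.6], [-0.5, 2.12], [-1.47, 1.34], [0.16, 2.42], [-1.27, 4.41], [0.06, 2.06], [-2.6, 2.6]. Speed limits (rad/s): [2.22, 2.22, 2.79, 2.79, 3.14, 3.14, 3.14].

### API

Orientations are given as a rotation vector (axis times angle).
In Python, from bench import manip gives the robot as it stands.
- The arm moves only by the tool step_arm, never from a script. Its argument "rows" is a list of rows, each an object with "offset": the shift along the tool's x, y, z normalised to -1 to 1, where 1 is 20 cm, a list of three; "angular": the turn, a rotation vector about the tool's x, y, z normalised to -1 to 1, where 1 is 30 degrees, a list of three. In form: [{"offset": [dx, dy, dz], "angular": [ax, ay, az]}, ...]. A call has 1 to 5 rows; each row is the pose to reach, as a shift and turn from the pose commanded when the call began, along the tool's axes at that moment; what a row does not reach only later rows make up. A row lasts 1/10 s, in which the tool goes at most 50 mm and 8.59 degrees, less where a joint would pass 70% of its speed; a pose out of reach is approached as far as the arm can. A call with a number of a shift or a turn outside -1 to 1 is refused whole. A call with a gripper value outside its range is refused whole. "fingers" is the opening, from -1 (shut) to 1 (fully open), set as the call begins (left out, the last holds). The fingers move at their own pace and stop on an object; "squeeze" is the grip in N (left out, the last holds). Time passes only in rows, so rows that repeat a pose let the fingers close. It gives the time, the measured TCP pose, the force, the opening and the grip force at its end, in the units of the state.
- manip.read_state(): the state, without advancing time (a new reading comes with each control period).
- manip.read_camera(name): name is "scene" or "top"; returns the picture (420x560x3 uint8, red, green, blue); there is no depth.
- manip.camera_model(name): a dict with "fx", "fy", "cx", "cy" (pixels), "k1" (the pictures are not rectified: a ray, as slopes to the right and down, at radius r is drawn at 1 + k1 r^2 times it, then the intrinsics apply), "R" (3x3) and "t" (3): a world point X has camera coordinates R X + t. Camera axes: x right, y down, z forward; pixel columns grow to the right and rows downward; lengths in m; the calibration is good to about 2 mm. A picture is of the moment at which its call begins. camera_model takes no time and is no camera call.
- manip.close_job(): hands the job in; it is judged then, once.
Trained networks look in the newest picture that a camera, given by its name, has taken for a name from the list of things; names that differ only in an ending like _2 or _b are one class to them, and where a whole thing is asked for, a point or a joint stands for the part that bears it (a point fixed in the world has none). Each returns a list of dicts, best first, with "p" (0 to 1); they miss things now and then, are a little off and sometimes report something else, mostly with a low value. They report only what shows in the picture. A call takes as long as a camera call. They do not tell look-alikes from the thing itself.
- manip.trace(name, camera): "pixels" (420x560 bool, what is visible of it) and "uv" ([column, row] in pixels, amid what is visible of it).
The state is a dict: "clock": time; "joint_positions": joint angles; "qvel": joint speeds; "joint_efforts": joint torques, N m; "tool_pos": TCP position; "tcp_rot": TCP orientation; "force": force on the tool from outside, world axes, zero at the start; "ft_torque": the same for the moment, N m; "opening": finger opening in m; "grasp_force": force on a finger pad.
Only numpy, scipy, OpenCV 4.12 (cv2) and the standard library are available. Lean on these libraries where they do the work, as an engineer would, in place of code of your own. Each camera call takes 0.05 s, during which the arm holds its last target. There are 200 camera calls.

## Working session

There is one attempt and no reset: what is moved stays moved. The work goes in short steps, Python scripts to look and compute and a tool call to move; the robot and the scene stay as the last step left them, time stands still between calls to the robot, and variables do not carry over. Pictures are saved under pics/ and viewed, at most 10 in all, crops included, and the job is handed in when it is done.

Besides the shell and the picture viewer there is one more tool, called after ">>>" by a JSON object that holds its "name" and its "arguments". step_arm: Moves the arm, as the interface text tells. Its arguments: {"type":"object","properties":{"rows":{"type":"array"},"fingers":{"type":"number"},"squeeze":{"type":"number"}},"required":["rows"]}

```bash
mkdir -p pics; ls; python3 - <<'E'
from bench import manip
import cv2,numpy as np
for c in ("scene","top"):
    im=manip.read_camera(c); cv2.imwrite(f"pics/{c}0.png",im[:,:,::-1])
    m=manip.camera_model(c); R=np.array(m["R"]);print(c,m["fx"],m["fy"],m["cx"],m["cy"],m["k1"],(-R.T@np.array(m["t"])).round(3),R[2].round(3))
s=manip.read_state();print(s)
E
```

```text
pics
scene 544.8805323270035 544.8805323270035 273.5975559527555 212.67871398319733 0.01895560866923882 [-0.32  -0.797  0.683] [ 0.639  0.624 -0.449]
top 498.98980090701286 498.98980090701286 285.6581772566423 204.00474416818903 -0.002062129260201502 [0.445 0.008 1.29 ] [ 0.07   0.023 -0.997]
{'clock': 0.1, 'joint_positions': array([-1.25459128,  0.33280244, -0.0646861 ,  1.46084844,  0.02162921,
        1.3499237 , -0.0884927 ]), 'qvel': array([-1.05864207e-04, -1.22450492e-03, -3.10268058e-05, -3.57109181e-03,
       -9.58566587e-04, -7.61959265e-04, -7.49350166e-04]), 'joint_efforts': array([ 1.80482577e-03, -6.24541140e+01,  2.50710704e-02, -3.90714240e+01,
       -6.13301480e-02,  3.66797217e-02,  6.29068177e-05]), 'tool_pos': array([0.20762991, 0.58913234, 0.22184162]), 'tcp_rot': array([-5.29600323e-01, -3.09650365e+00,  2.01003480e-03]), 'force': array([0.27977078, 0.27450998, 0.17395617]), 'ft_torque': array([-0.06947736,  0.00340265, -0.01144994]), 'grasp_force': 0.0, 'opening': 0.0872720512604727}
```

View pics/scene0.png

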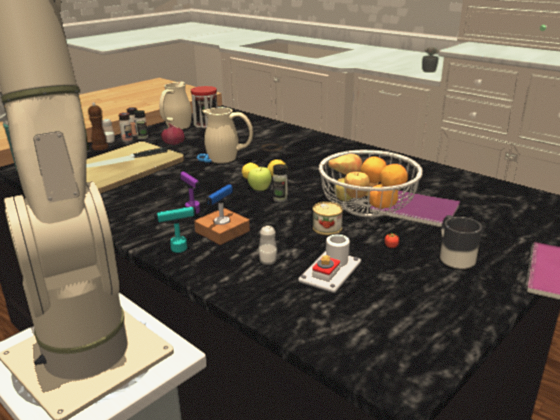

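View pics/top0.png

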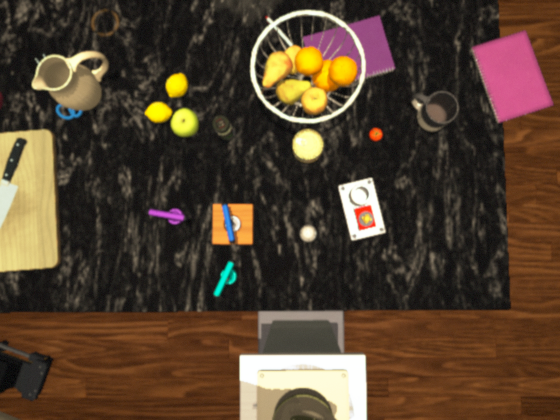

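The wrench (blue bar) shows at top (228,224) in the orange block, the foot with brass screw at about (366,217), salt at (308,233), tin (307,145), tomato (376,134), spice (222,126).

```bash
cat > h.py <<'E'
from bench import manip
import cv2,numpy as np
def ray(c,uv):
    m=manip.camera_model(c);R=np.array(m["R"]);t=np.array(m["t"])
    d=np.array([(uv[0]-m["cx"])/m["fx"],(uv[1]-m["cy"])/m["fy"]]);x=d.copy()
    for _ in range(8): x=d/(1+m["k1"]*(x@x))
    return -R.T@t,R.T@np.r_[x,1]
def plane(c,uv,z):
    o,d=ray(c,np.array(uv,float));return o+d*(z-o[2])/d[2]
def proj(c,X):
    m=manip.camera_model(c);p=np.array(m["R"])@np.array(X)+np.array(m["t"]);s=p[:2]/p[2];s=s*(1+m["k1"]*(s@s))
    return np.array([m["fx"]*s[0]+m["cx"],m["fy"]*s[1]+m["cy"]])
def tri(uv1,uv2,c1="top",c2="scene"):
    A=[];b=[]
    for c,uv in((c1,uv1),(c2,uv2)):
        o,d=ray(c,np.array(uv,float));d/=np.linalg.norm(d);P=np.eye(3)-np.outer(d,d);A.append(P);b.append(P@o)
    return np.linalg.lstsq(np.vstack(A),np.hstack(b),rcond=None)[0]
def rect(mask):
    cs,_=cv2.findContours(mask.astype(np.uint8),cv2.RETR_EXTERNAL,cv2.CHAIN_APPROX_NONE)
    return cv2.minAreaRect(max(cs,key=cv2.contourArea))
E
python3 - <<'E'
from h import *
im={c:manip.read_camera(c) for c in("top","scene")}
for n in("wrench_handle","foot","tool_block","tin","salt","spice","tomato","screw_seat","jaw_top"):
  for c in im:
    for r in manip.trace(n,c)[:3]:
        p=r.get("pixels"); q=rect(p) if p is not None and p.sum()>4 else None
        print(n,c,round(r["p"],2),np.round(r["uv"],1),q and [np.round(v,1) for v in q])
a=cv2.resize(im["top"][160:280,190:400],None,fx=3.8,fy=3.8,interpolation=cv2.INTER_CUBIC)
cv2.imwrite("pics/c1.png",a[:,:,::-1])
a=cv2.resize(im["scene"][170:300,170:370],None,fx=4,fy=4,interpolation=cv2.INTER_CUBIC)
cv2.imwrite("pics/c2.png",a[:,:,::-1])
E
```

```text
wrench_handle top 0.72 [167.2 217.5] [array([167.5, 215.7]), array([37.8,  6.3]), np.float64(7.1)]
wrench_handle top 0.7 [225.8 279.8] [array([223.6, 278.3]), array([ 7.3, 40.2]), np.float64(28.8)]
wrench_handle top 0.67 [309.8 233.9] [array([308.5, 233. ]), array([16., 15.]), np.float64(90.0)]
wrench_handle scene 0.7 [177.1 212. ] [array([175.4, 216.2]), array([13.6, 41.2]), np.float64(79.4)]
wrench_handle scene 0.69 [217.2 203.8] [array([217.8, 203.2]), array([24.6, 39.6]), np.float64(7.6)]
wrench_handle scene 0.58 [221.8 194.4] [array([220.6, 195.4]), array([12.6, 32.2]), np.float64(57.1)]
foot top 0.56 [362.1 206.7] [array([361.1, 208.9]), array([56. , 34.7]), np.float64(76.0)]
foot scene 0.7 [331.5 264. ] [array([331.9, 265.7]), array([40.3, 62.1]), np.float64(35.1)]
tool_block top 0.72 [240.3 222.5] [array([240.7, 224. ]), array([39. , 24.1]), np.float64(87.5)]
tool_block scene 0.82 [225.3 227.1] [array([221.8, 226.3]), array([31.6, 52.9]), np.float64(70.3)]
tin top 0.71 [309.1 144.6] [array([308., 146.]), array([32., 30.]), np.float64(90.0)]
tin top 0.37 [229.2 221.2] [array([
[... 650 characters left out ...]
[26.1, 16.4]), np.float64(56.3)]
spice scene 0.73 [279.4 181.1] [array([279.5, 182.5]), array([37., 13.]), np.float64(90.0)]
screw_seat top 0.75 [365.  218.7] [array([364.8, 218.8]), array([14.8, 14.1]), np.float64(45.0)]
screw_seat top 0.71 [220.4 124.9] [array([222.7, 128.2]), array([26.1, 16.9]), np.float64(56.3)]
screw_seat scene 0.47 [326.2 262.1] [array([324.5, 261.5]), array([13., 17.]), np.float64(90.0)]
screw_seat scene 0.43 [330.  215.9] [array([327., 218.]), array([32., 28.]), np.float64(90.0)]
jaw_top top 0.91 [366.8 218.1] [array([364.6, 217.6]), array([22.8, 17.5]), np.float64(76.0)]
jaw_top scene 0.77 [325.6 264. ] [array([325.4, 265.3]), array([18.4, 24.3]), np.float64(39.8)]
```

View pics/c1.png

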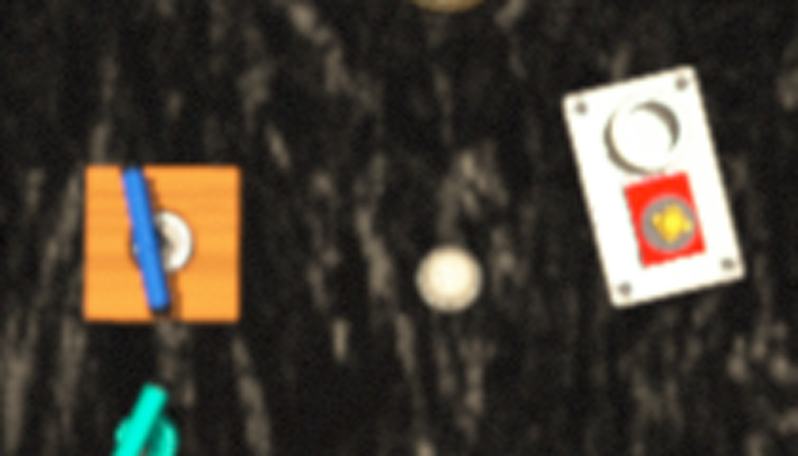

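View pics/c2.png

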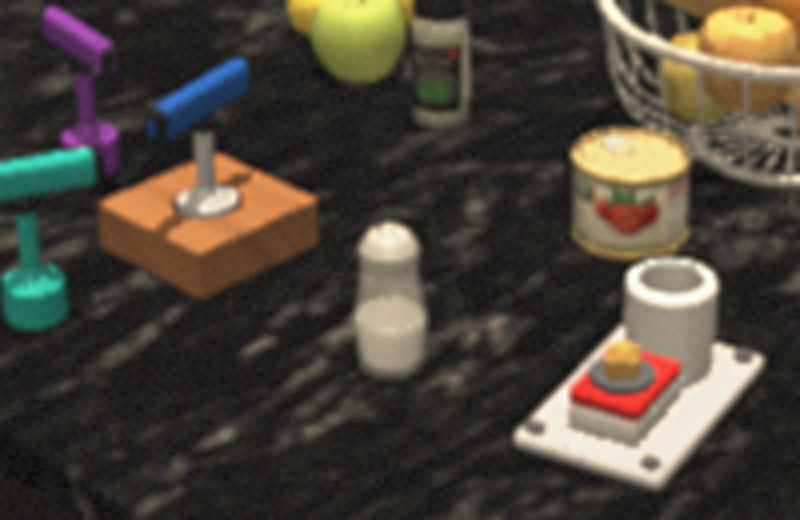

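Crops: the bar runs from (133,172) to (160,305) in the top crop; the foot's brass head is at (670,222), on grey flange and red jaw, its yaw not clear yet.

```bash
cat >> h.py <<'E'
def bar(c="top",z=0.116,box=None):
    im=manip.read_camera(c).astype(int);r,g,b=im[...,0],im[...,1],im[...,2]
    m=(b>r+45)&(b>g+35)&(b>70)
    if box: k=np.zeros_like(m);k[box[1]:box[3],box[0]:box[2]]=1;m&=k
    n,l,s,_=cv2.connectedComponentsWithStats(m.astype(np.uint8));print([list(x) for x in s[1:] if x[4]>20])
    q=rect(m);p=cv2.boxPoints(q)
    e=sorted([(np.linalg.norm(p[i]-p[(i+1)%4]),i) for i in range(4)])[:2]
    a,bb=[(p[i]+p[(i+1)%4])/2 for _,i in e]
    A,B=plane(c,a,z),plane(c,bb,z);d=A-B
    return (A+B)/2,np.arctan2(d[1],d[0]),np.linalg.norm(d),q
E
python3 - <<'E'
from h import *
C,y,L,q=bar(box=(205,190,260,260));print("bar",C.round(4),y,L,q)
im={c:manip.read_camera(c) for c in("top","scene")}
# block & bystanders
print("block ctr", [plane("top",np.array([190,160])+np.array(u)/3.8,0.032).round(3) for u in((84,165),(240,165),(84,322),(240,322))])
F=[plane("top",np.array([190,160])+np.array(u)/3.8,0.010) for u in((562,98),(694,67),(746,276),(616,307))]
print("foot",np.round(F,3),[np.linalg.norm(F[i]-F[(i+1)%4]).round(3) for i in range(4)])
fx=(F[0]+F[1]-F[2]-F[3])[:2];fx/=np.linalg.norm(fx);mid=np.mean(F,0)[:2]
print("foot yaw",np.arctan2(fx[1],fx[0]),"axis?",mid-.0275*fx,mid+.0275*fx)
print("head top",plane("top",np.array([190,160])+np.array((670,222))/3.8,0.054),"flange",plane("top",(366,218.3),.04))
for n,u,z in(("tin",(308,146),.058),("salt",(308,233),.09),("spice",(221,125),.105),("tom",(376,134),.02)): print(n,plane("top",u,z).round(3))
a=cv2.resize(im["top"][204:232,350:382],(400,350),interpolation=cv2.INTER_CUBIC)
b=cv2.resize(im["scene"][248:276,310:342],(400,350),interpolation=cv2.INTER_CUBIC)
cv2.imwrite("pics/c3.png",np.hstack([a,b])[:,:,::-1])
E
```

```text
[[np.int32(223), np.int32(204), np.int32(11), np.int32(37), np.int32(204)]]
bar [0.487  0.1714 0.116 ] 0.1792203654176724 0.08709929718717903 ((227.9119873046875, 222.0159912109375), (36.85040283203125, 6.08210563659668), 79.69515228271484)
block ctr [array([0.537, 0.223, 0.032]), array([0.536, 0.119, 0.032]), array([0.433, 0.223, 0.032]), array([0.432, 0.119, 0.032])]
foot [[ 0.581 -0.098  0.01 ]
 [ 0.601 -0.187  0.01 ]
 [ 0.46  -0.219  0.01 ]
 [ 0.44  -0.132  0.01 ]] [np.float64(0.092), np.float64(0.145), np.float64(0.09), np.float64(0.145)]
foot yaw 0.22801314125331007 axis? [ 0.49353865 -0.16505693] [ 0.54711511 -0.15262459]
head top [ 0.49457948 -0.16277253  0.054     ] flange [ 0.49544787 -0.16392628  0.04      ]
tin [ 0.677 -0.021  0.058]
salt [ 0.46  -0.018  0.09 ]
spice [0.722 0.189 0.105]
tom [ 0.712 -0.197  0.02 ]
```

View pics/c3.png

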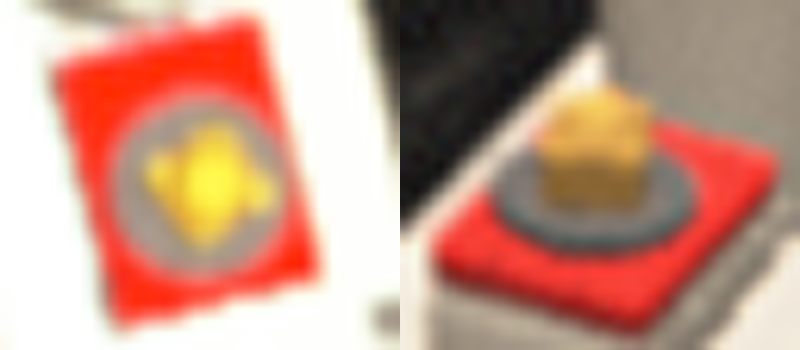

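The head in the top crop is a diamond (corners left, up, right, bottom), and in the scene view one face is nearly frontal, so flats are around 35° yaw. I fit the head model to pin it down.

```bash
python3 - <<'E'
from h import *
from scipy.optimize import minimize
obs={}
for c,(u0,v0) in(("top",(350,204)),("scene",(310,248))):
    im=np.mean([manip.read_camera(c).astype(float) for _ in range(4)],0)[v0:v0+28,u0:u0+32]
    K=8;up=cv2.resize(im,None,fx=K,fy=K,interpolation=cv2.INTER_CUBIC)
    hsv=cv2.cvtColor(np.clip(up,0,255).astype(np.uint8),cv2.COLOR_RGB2HSV)
    m=(hsv[...,0]>13)&(hsv[...,0]<35)&(hsv[...,1]>110)&(up[...,0]>70)
    n,l,s,_=cv2.connectedComponentsWithStats(m.astype(np.uint8));k=1+np.argmax(s[1:,4]);m=l==k
    obs[c]=(m.astype(np.uint8),u0,v0,K);print(c,m.sum()/64, s[k])
def sil(c,x,y,yaw):
    m,u0,v0,K=obs[c];P=[]
    for i in range(4):
        a=yaw+np.pi/4+i*np.pi/2
        for z in(.04,.051):P.append((x+.0127*np.cos(a),y+.0127*np.sin(a),z))
    P.append((x,y,.056))
    p=np.array([(proj(c,q)-[u0,v0]+.5)*K-.5 for q in P])
    o=np.zeros_like(m);cv2.fillConvexPoly(o,cv2.convexHull((p*16).round().astype(np.int32)),1,shift=4);return o
for cs in(("top",),("scene",),("top","scene")):
  out=[]
  for yaw in np.radians(range(-10,80,6)):
    best=0
    f=lambda q:-sum((lambda o,m:(o&m).sum()/(o|m).sum())(sil(c,.495+q[0]+q[2]*(c=="scene"),-.163+q[1]+q[3]*(c=="scene"),yaw),obs[c][0]) for c in cs)
    r=minimize(f,np.zeros(4),method="Nelder-Mead",options=dict(initial_simplex=np.vstack([np.zeros(4),np.eye(4)*.004])))
    out.append((round(np.degrees(yaw)),round(-r.fun/len(cs),3),r.x.round(4).tolist()))
  out.sort(key=lambda o:-o[1]);print(cs,[o[:2] for o in out[:7]],out[0][2])
E
```

```text
top 64.78125 [  92   79   84   79 4146]
scene 69.40625 [  89   56   74   77 4442]Traceback (most recent call last):
  File "<stdin>", line 24, in <module>
    res = _minimize_neldermead(fun, x0, args, callback, bounds=bounds,
                               **options)
    fxcc = func(xcc)
    fx = function(np.copy(x), *(wrapper_args + args))
  File "<stdin>", line 23, in <lambda>
  File "<stdin>", line 23, in <genexpr>
  File "<stdin>", line 17, in sil
  File "h.py", line 11, in proj
    m=manip.camera_model(c);p=np.array(m["R"])@np.array(X)+np.array(m["t"]);s=p[:2]/p[2];s=s*(1+m["k1"]*(s@s))
ValueError: time passes only in moves, steps and waits
```

```bash
python3 - <<'E'
s=open('h.py').read().replace('manip.camera_model(','cm(').replace('import cv2,numpy as np','import cv2,numpy as np,functools\ncm=functools.lru_cache(lambda c:manip.camera_model(c))',1)
open('h.py','w').write(s)
E
python3 - <<'E'
from h import *
from scipy.optimize import minimize
obs={}
for c,(u0,v0) in(("top",(350,204)),("scene",(310,248))):
    im=np.mean([manip.read_camera(c).astype(float) for _ in range(2)],0)[v0:v0+28,u0:u0+32]
    K=8;up=cv2.resize(im,None,fx=K,fy=K,interpolation=cv2.INTER_CUBIC)
    hsv=cv2.cvtColor(np.clip(up,0,255).astype(np.uint8),cv2.COLOR_RGB2HSV)
    m=(hsv[...,0]>13)&(hsv[...,0]<35)&(hsv[...,1]>110)&(up[...,0]>70)
    n,l,s,_=cv2.connectedComponentsWithStats(m.astype(np.uint8));k=1+np.argmax(s[1:,4]);m=l==k
    obs[c]=(m.astype(np.uint8),u0,v0,K)
def sil(c,x,y,yaw):
    m,u0,v0,K=obs[c];P=[]
    for i in range(4):
        a=yaw+np.pi/4+i*np.pi/2
        for z in(.04,.051):P.append((x+.0127*np.cos(a),y+.0127*np.sin(a),z))
    P.append((x,y,.056))
    p=np.array([(proj(c,q)-[u0,v0]+.5)*K-.5 for q in P])
    o=np.zeros_like(m);cv2.fillConvexPoly(o,cv2.convexHull((p*16).round().astype(np.int32)),1,shift=4);return o
for c in("top","scene"):
  out=[]
  for yaw in np.radians(range(-10,80,6)):
    def f(q):
        o=sil(c,.495+q[0],-.163+q[1],yaw);m=obs[c][0];return -(o&m).sum()/(o|m).sum()
    r=minimize(f,[0,0],method="Nelder-Mead",options=dict(initial_simplex=[[0,0],[.004,0],[0,.004]]))
    out.append((round(np.degrees(yaw)),round(-r.fun,3),(r.x+[.495,-.163]).round(4).tolist()))
  out.sort(key=lambda o:-o[1]);print(c,out[:6])
E
```

```text
top [(-10, np.float64(-0.0), [0.5055, -0.1395]), (-4, np.float64(-0.0), [0.5055, -0.1395]), (2, np.float64(-0.0), [0.5055, -0.1395]), (8, np.float64(-0.0), [0.5055, -0.1395]), (14, np.float64(-0.0), [0.5055, -0.1395]), (20, np.float64(-0.0), [0.5055, -0.1395])]
scene [(-10, np.float64(-0.0), [0.512, -0.183]), (-4, np.float64(-0.0), [0.512, -0.183]), (2, np.float64(-0.0), [0.512, -0.183]), (8, np.float64(-0.0), [0.51, -0.175]), (14, np.float64(-0.0), [0.51, -0.175]), (20, np.float64(-0.0), [0.51, -0.175])]<stdin>:23: RuntimeWarning: overflow encountered in scalar negative
```

```bash
python3 - <<'E'
from h import *
from scipy.optimize import minimize
obs={}
for c,(u0,v0) in(("top",(350,204)),("scene",(310,248))):
    im=np.mean([manip.read_camera(c).astype(float) for _ in range(2)],0)[v0:v0+28,u0:u0+32]
    K=8;up=cv2.resize(im,None,fx=K,fy=K,interpolation=cv2.INTER_CUBIC)
    hsv=cv2.cvtColor(np.clip(up,0,255).astype(np.uint8),cv2.COLOR_RGB2HSV)
    m=(hsv[...,0]>13)&(hsv[...,0]<35)&(hsv[...,1]>110)&(up[...,0]>70)
    n,l,s,_=cv2.connectedComponentsWithStats(m.astype(np.uint8));k=1+np.argmax(s[1:,4]);m=l==k
    obs[c]=(m.astype(np.uint8),u0,v0,K)
def sil(c,x,y,yaw):
    m,u0,v0,K=obs[c];P=[]
    for i in range(4):
        a=yaw+np.pi/4+i*np.pi/2
        for z in(.04,.051):P.append((x+.0127*np.cos(a),y+.0127*np.sin(a),z))
    P.append((x,y,.056))
    p=np.array([(proj(c,q)-[u0,v0]+.5)*K-.5 for q in P])
    o=np.zeros_like(m);cv2.fillConvexPoly(o,cv2.convexHull((p*16).round().astype(np.int32)),1,shift=4);return o
for c in("top","scene"):
  out=[]
  for yaw in np.radians(range(-10,80,6)):
    def f(q):
        o=sil(c,.495+q[0],-.163+q[1],yaw);m=obs[c][0];return -float((o&m).sum())/float((o|m).sum())
    r=minimize(f,[0,0],method="Nelder-Mead",options=dict(initial_simplex=[[0,0],[.004,0],[0,.004]]))
    out.append((round(np.degrees(yaw)),round(-r.fun,3),(r.x+[.495,-.163]).round(4).tolist()))
  out.sort(key=lambda o:-o[1]);print(c,out[:7])
s=manip.read_state();print(s["clock"])
E
```

```text
top [(38, np.float64(0.915), [0.4951, -0.1635]), (32, np.float64(0.91), [0.4951, -0.1635]), (44, np.float64(0.886), [0.4949, -0.1634]), (26, np.float64(0.883), [0.4953, -0.1635]), (50, np.float64(0.835), [0.4953, -0.1635]), (20, np.float64(0.833), [0.4953, -0.1636]), (56, np.float64(0.791), [0.4953, -0.1635])]
scene [(38, np.float64(0.893), [0.4961, -0.1577]), (32, np.float64(0.864), [0.4961, -0.1575]), (44, np.float64(0.864), [0.4962, -0.1572]), (26, np.float64(0.824), [0.4966, -0.1576]), (50, np.float64(0.82), [0.4964, -0.1574]), (20, np.float64(0.794), [0.4967, -0.158]), (56, np.float64(0.789), [0.4963, -0.1571])]
2.05
```

>>> {"name": "step_arm", "arguments": {"rows": [{"offset": [-0.67,-0.5,0],"angular": [0,0,1]},{"offset": [-0.67,-0.5,0],"angular": [0,0,1]},{"offset": [-0.67,-0.5,0],"angular": [0,0,1]},{"offset": [-0.67,-0.5,0],"angular": [0,0,1]}], "fingers": 1}}

```text
clock: 2.45
tool_pos: [0.3047, 0.4463, 0.223]
tcp_rot: [1.329, 2.845, 0.0]
force: [1.3, 0.2, 0.4]
opening: 0.0873
grasp_force: 0.0
```

>>> {"name": "step_arm", "arguments": {"rows": [{"offset": [-0.83,-0.1,0],"angular": [0,0,1]},{"offset": [-0.83,-0.1,0],"angular": [0,0,1]},{"offset": [-0.83,-0.1,0],"angular": [0,0,1]},{"offset": [-0.83,-0.1,0],"angular": [0,0,1]}]}}

```text
clock: 2.85
tool_pos: [0.3967, 0.3068, 0.223]
tcp_rot: [2.021, 2.404, 0.001]
force: [-0.0, -0.3, 0.1]
opening: 0.0869
grasp_force: 0.0
```

>>> {"name": "step_arm", "arguments": {"rows": [{"offset": [-0.77,0.33,0],"angular": [0,0,1]},{"offset": [-0.77,0.33,0],"angular": [0,0,1]},{"offset": [-0.77,0.33,0],"angular": [0,0,1]},{"offset": [-0.77,0.33,0],"angular": [0,0,1]}]}}

```text
clock: 3.25
tool_pos: [0.4893, 0.1671, 0.223]
tcp_rot: [2.574, 1.799, 0.001]
force: [0.9, 0.8, 0.1]
opening: 0.0869
grasp_force: 0.0
```

>>> {"name": "step_arm", "arguments": {"rows": [{"offset": [0,0,0],"angular": [0,0,1]},{"offset": [0,0,0],"angular": [0,0,1]},{"offset": [0,0,0],"angular": [0,0,1]},{"offset": [0,0,0],"angular": [0,0,1]}]}}

```text
clock: 3.65
tool_pos: [0.4869, 0.1723, 0.2226]
tcp_rot: [-2.95, -1.081, -0.0]
force: [0.4, -1.6, 0.4]
opening: 0.0871
grasp_force: 0.0
```

>>> {"name": "step_arm", "arguments": {"rows": [{"offset": [0,0,0],"angular": [0,0,1]},{"offset": [0,0,0],"angular": [0,0,1]},{"offset": [0,0,0],"angular": [0,0,1]},{"offset": [0,0,0],"angular": [0,0,1]},{"offset": [0,0,0],"angular": [0,0,1]}]}}

```text
clock: 4.15
tool_pos: [0.4868, 0.1724, 0.2226]
tcp_rot: [-3.128, -0.288, -0.0]
force: [-0.0, -0.2, 0.1]
opening: 0.0866
grasp_force: 0.0
```

>>> {"name": "step_arm", "arguments": {"rows": [{"offset": [0,0,0.3],"angular": [0,0,0]},{"offset": [0,0,0.5],"angular": [0,0,0]},{"offset": [0,0,0.6],"angular": [0,0,0]},{"offset": [0,0,0.63],"angular": [0,0,0]},{"offset": [0,0,0.63],"angular": [0,0,0]}]}}

```text
clock: 4.65
tool_pos: [0.4868, 0.1723, 0.0966]
tcp_rot: [3.128, 0.292, -0.001]
force: [0.2, -0.4, 0.7]
opening: 0.0871
grasp_force: 0.0
```

>>> {"name": "step_arm", "arguments": {"rows": [{"offset": [0,0,0],"angular": [0,0,0]},{"offset": [0,0,0],"angular": [0,0,0]},{"offset": [0,0,0],"angular": [0,0,0]},{"offset": [0,0,0],"angular": [0,0,0]},{"offset": [0,0,0],"angular": [0,0,0]}], "fingers": -1, "squeeze": 30}}

```text
clock: 5.15
tool_pos: [0.487, 0.1724, 0.0969]
tcp_rot: [-3.128, -0.29, -0.001]
force: [-0.5, -0.3, -0.6]
opening: 0.0549
grasp_force: 0.0
```

>>> {"name": "step_arm", "arguments": {"rows": [{"offset": [0,0,0],"angular": [0,0,0]},{"offset": [0,0,0],"angular": [0,0,0]},{"offset": [0,0,0],"angular": [0,0,0]}]}}

```text
clock: 5.45
tool_pos: [0.4868, 0.1723, 0.0965]
tcp_rot: [-3.128, -0.29, 0.0]
force: [-0.6, -0.1, 0.8]
opening: 0.0313
grasp_force: 0.0
```

>>> {"name": "step_arm", "arguments": {"rows": [{"offset": [0,0,0],"angular": [0,0,0]},{"offset": [0,0,0],"angular": [0,0,0]},{"offset": [0,0,0],"angular": [0,0,0]},{"offset": [0,0,0],"angular": [0,0,0]}], "squeeze": 60}}

```text
clock: 5.85
tool_pos: [0.4868, 0.1724, 0.0965]
tcp_rot: [-3.128, -0.29, 0.0]
force: [-0.1, 1.0, -0.5]
opening: 0.0135
grasp_force: 59.9
```

```bash
python3 - <<'E'
from h import *
s=manip.read_state();print(s["opening"],s["grasp_force"],s["force"],s["ft_torque"])
a=cv2.resize(manip.read_camera("scene")[150:260,170:290],None,fx=5,fy=5,interpolation=cv2.INTER_CUBIC)
cv2.imwrite("pics/c4.png",a[:,:,::-1])
E
```

```text
0.013460488873305608 59.92334246635437 [-0.05003187  1.0126078  -0.49695895] [0.07211897 0.16340876 0.00515422]
```

View pics/c4.png

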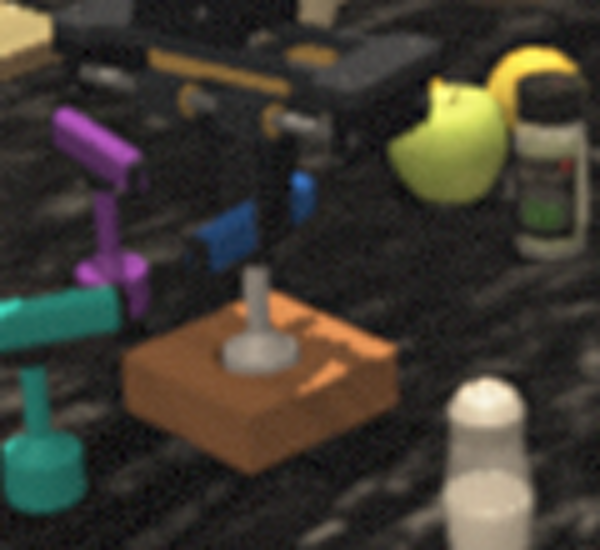

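The bar is held in both fingers at crop (272,210), shaft below at (258,300). I check how far the grasp is off the shaft axis.

```bash
python3 - <<'E'
from h import *
for z in(.085,.06,.035): print(z,"expected crop",((proj("scene",(.4868,.1724,z))-[170,150]+.5)*5).round(1), "per +10mm x",((proj("scene",(.4968,.1724,z))-proj("scene",(.4868,.1724,z)))*5).round(1),"per +10mm y",((proj("scene",(.4868,.1824,z))-proj("scene",(.4868,.1724,z)))*5).round(1))
im=cv2.imread("pics/top0.png")
a=cv2.resize(im[206:242,218:250],None,fx=16,fy=16,interpolation=cv2.INTER_CUBIC)
b=cv2.imread("pics/c1.png")
for z in (.035,): print("top proj of tcp axis, px",proj("top",(.4868,.1724,z)),proj("top",(.4868,.1724,.116)))
g=cv2.cvtColor(im,cv2.COLOR_BGR2HSV)[206:242,218:250]
m=((g[...,1]<70)&(g[...,2]>110)).astype(np.uint8);ys,xs=np.nonzero(m);print("grey px",xs.min()+218,xs.max()+218,ys.min()+206,ys.max()+206)
for r in m:print("".join(".#"[v] for v in r))
E
```

```text
0.085 expected crop [263.5 262.5] per +10mm x [14.7 -6.3] per +10mm y [-12.9  -5.6]
0.06 expected crop [266.4 306.4] per +10mm x [14.6 -6.4] per +10mm y [-12.9  -5.8]
0.035 expected crop [269.2 349.6] per +10mm x [14.4 -6.6] per +10mm y [-12.8  -5.9]
top proj of tcp axis, px [231.97597308 223.13947034] [227.48868495 222.04808524]
grey px 222 239 207 240
................................
..........#.....................
....#.....#.....................
....#...........................
................................
................................
................................
.....#..........................
.....#..........................
................................
............#####...............
............#######.............
......#......#######............
......#.......#######...........
..............########..........
...............#######..........
...............#######..........
................######..........
................######..........
.......#.......#######..........
.......#......########..........
.......#.......#######..........
...............######...........
........#......#####............
...............####.............
...............#................
.........#......................
.........#......................
................................
................................
................................
..........#.....................
................................
................................
...........#....................
................................
```

>>> {"name": "step_arm", "arguments": {"rows": [{"offset": [0,0,-0.05],"angular": [0,0,0]},{"offset": [0,0,-0.18],"angular": [0,0,0]},{"offset": [0,0,-0.36],"angular": [0,0,0]},{"offset": [0,0,-0.5],"angular": [0,0,0]},{"offset": [0,0,-0.55],"angular": [0,0,0]}]}}

```text
clock: 6.4
tool_pos: [0.488, 0.1726, 0.2097]
tcp_rot: [-3.126, -0.289, -0.006]
force: [0.4, -0.1, -2.3]
opening: 0.0136
grasp_force: 59.9
```

>>> {"name": "step_arm", "arguments": {"rows": [{"offset": [-0.02,0.1,0],"angular": [0,0,0]},{"offset": [-0.04,0.28,0],"angular": [0,0,0]},{"offset": [-0.08,0.47,0],"angular": [0,0,0]},{"offset": [-0.11,0.66,0],"angular": [0,0,0]},{"offset": [-0.13,0.83,0],"angular": [0,0,0]}]}}

```text
clock: 6.9
tool_pos: [0.4909, 0.0023, 0.2058]
tcp_rot: [3.128, 0.289, -0.002]
force: [0.6, 0.4, -4.3]
opening: 0.0135
grasp_force: 59.9
```

>>> {"name": "step_arm", "arguments": {"rows": [{"offset": [-0.03,0.2,0],"angular": [0,0,-0.2]},{"offset": [-0.06,0.4,0],"angular": [0,0,-0.4]},{"offset": [-0.09,0.6,0],"angular": [0,0,-0.6]},{"offset": [-0.12,0.75,0],"angular": [0,0,-0.75]},{"offset": [-0.13,0.83,0],"angular": [0,0,-0.85]}]}}

```text
clock: 7.4
tool_pos: [0.4955, -0.1669, 0.2058]
tcp_rot: [2.987, 0.972, -0.002]
force: [-0.9, -0.4, -3.0]
opening: 0.0136
grasp_force: 59.9
```

>>> {"name": "step_arm", "arguments": {"rows": [{"offset": [0,0,0],"angular": [0,0,0]},{"offset": [0,0,0],"angular": [0,0,0]},{"offset": [0,0,0],"angular": [0,0,0]}]}}

```text
clock: 7.7
tool_pos: [0.4967, -0.1622, 0.2061]
tcp_rot: [-2.986, -0.974, 0.001]
force: [-0.3, 1.0, -3.7]
opening: 0.0134
grasp_force: 59.9
```

```bash
python3 - <<'E'
from h import *
s=manip.read_state();print(s["opening"],s["grasp_force"],s["force"],s["ft_torque"],s["tool_pos"],s["joint_positions"])
a=cv2.resize(manip.read_camera("scene")[150:300,260:400],None,fx=4,fy=4,interpolation=cv2.INTER_CUBIC)
for z in(.2,.16,.12): print(((proj("scene",np.r_[s["tool_pos"][:2],z])-[260,150]+.5)*4).round(1))
cv2.imwrite("pics/c5.png",a[:,:,::-1])
E
```

```text
0.01341882462239472 59.91927623748779 [-0.25795597  1.04141554 -3.74443944] [-0.07899836  0.04845465 -0.00890072] [ 0.49670798 -0.1622171   0.20606468] [-0.44928591  0.12316077  0.739946    1.78626305 -0.08733632  1.26616636
 -0.62700536]
[278.  189.9]
[275.8 258.4]
[273.7 324.8]
```

View pics/c5.png

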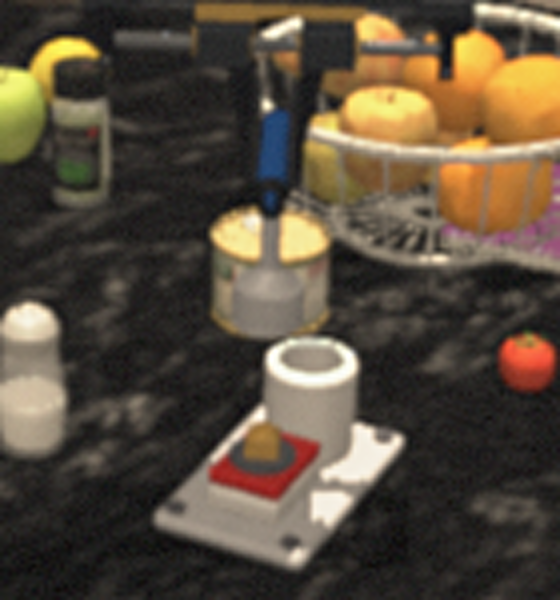

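Wrench hangs upright, shaft at crop (269,260), socket (267,300), head at (264,445); lateral alignment in this view is right within a pixel. Lowering to just above the cone.

>>> {"name": "step_arm", "arguments": {"rows": [{"offset": [-0.008,0,0.08],"angular": [0,0,0]},{"offset": [-0.008,0,0.16],"angular": [0,0,0]},{"offset": [-0.008,0,0.23],"angular": [0,0,0]},{"offset": [-0.008,0,0.28],"angular": [0,0,0]},{"offset": [-0.008,0,0.28],"angular": [0,0,0]}]}}

```text
clock: 8.25
tool_pos: [0.4947, -0.164, 0.1492]
tcp_rot: [-2.986, -0.973, 0.003]
force: [0.4, 0.7, -2.4]
opening: 0.0136
grasp_force: 59.9
```

>>> {"name": "step_arm", "arguments": {"rows": [{"offset": [0,0,0.01],"angular": [0,0,0]},{"offset": [0,0,0.02],"angular": [0,0,0]},{"offset": [0,0,0.03],"angular": [0,0,0]},{"offset": [0,0,0.03],"angular": [0,0,0]}]}}

```text
clock: 8.65
tool_pos: [0.4955, -0.1645, 0.1445]
tcp_rot: [-2.987, -0.973, -0.0]
force: [0.2, -1.1, -3.1]
opening: 0.0136
grasp_force: 59.9
```

>>> {"name": "step_arm", "arguments": {"rows": [{"offset": [0,0,0.01],"angular": [0,0,0]},{"offset": [0,0,0.02],"angular": [0,0,0]},{"offset": [0,0,0.02],"angular": [0,0,0]}]}}

```text
clock: 8.95
tool_pos: [0.4953, -0.1645, 0.1402]
tcp_rot: [-2.987, -0.973, 0.001]
force: [0.5, 0.6, -3.3]
opening: 0.0133
grasp_force: 59.9
```

>>> {"name": "step_arm", "arguments": {"rows": [{"offset": [0.003,-0.004,0.005],"angular": [0,0,0]},{"offset": [0.003,-0.004,0.01],"angular": [0,0,0]},{"offset": [0.003,-0.004,0.01],"angular": [0,0,0]}]}}

```text
clock: 9.25
tool_pos: [0.4954, -0.1634, 0.1384]
tcp_rot: [-2.987, -0.973, 0.0]
force: [0.4, -0.9, -3.1]
opening: 0.0135
grasp_force: 59.9
```

>>> {"name": "step_arm", "arguments": {"rows": [{"offset": [0,0,0.005],"angular": [0,0,0]},{"offset": [0,0,0.01],"angular": [0,0,0]},{"offset": [0,0,0.01],"angular": [0,0,0]}]}}

```text
clock: 9.55
tool_pos: [0.4954, -0.1635, 0.1364]
tcp_rot: [-2.987, -0.973, 0.0]
force: [0.9, 0.9, -3.3]
opening: 0.0134
grasp_force: 59.9
```

>>> {"name": "step_arm", "arguments": {"rows": [{"offset": [0,0,0.005],"angular": [0,0,0]},{"offset": [0,0,0.01],"angular": [0,0,0]},{"offset": [0,0,0.015],"angular": [0,0,0]},{"offset": [0,0,0.015],"angular": [0,0,0]}]}}

```text
clock: 9.95
tool_pos: [0.4954, -0.1635, 0.1333]
tcp_rot: [-2.987, -0.973, 0.0]
force: [-0.2, 0.2, -3.4]
opening: 0.0133
grasp_force: 59.9
```

>>> {"name": "step_arm", "arguments": {"rows": [{"offset": [0,0,0.005],"angular": [0,0,0]},{"offset": [0,0,0.01],"angular": [0,0,0]},{"offset": [0,0,0.015],"angular": [0,0,0]},{"offset": [0,0,0.015],"angular": [0,0,0]}]}}

```text
clock: 10.35
tool_pos: [0.4954, -0.1635, 0.1303]
tcp_rot: [-2.987, -0.973, 0.0]
force: [-0.2, -0.2, -3.6]
opening: 0.0137
grasp_force: 59.9
```

>>> {"name": "step_arm", "arguments": {"rows": [{"offset": [0,0,0.005],"angular": [0,0,0]},{"offset": [0,0,0.01],"angular": [0,0,0]},{"offset": [0,0,0.01],"angular": [0,0,0]}]}}

```text
clock: 10.65
tool_pos: [0.4954, -0.1635, 0.1283]
tcp_rot: [-2.987, -0.973, 0.0]
force: [-0.5, 1.0, -4.0]
opening: 0.0132
grasp_force: 59.9
```

>>> {"name": "step_arm", "arguments": {"rows": [{"offset": [0,0,0.004],"angular": [0,0,0]},{"offset": [0,0,0.008],"angular": [0,0,0]},{"offset": [0,0,0.008],"angular": [0,0,0]}]}}

```text
clock: 10.95
tool_pos: [0.4954, -0.1635, 0.1268]
tcp_rot: [-2.987, -0.973, 0.0]
force: [-0.4, -0.5, -3.9]
opening: 0.0136
grasp_force: 59.9
```

>>> {"name": "step_arm", "arguments": {"rows": [{"offset": [0,0,0.003],"angular": [0,0,0]},{"offset": [0,0,0.006],"angular": [0,0,0]},{"offset": [0,0,0.006],"angular": [0,0,0]}]}}

```text
clock: 11.25
tool_pos: [0.4958, -0.1636, 0.1263]
tcp_rot: [-2.987, -0.973, -0.001]
force: [-1.4, 0.6, 4.7]
opening: 0.0133
grasp_force: 59.9
```

>>> {"name": "step_arm", "arguments": {"rows": [{"offset": [0,0,0.003],"angular": [0,0,0]},{"offset": [0,0,0.006],"angular": [0,0,0]},{"offset": [0,0,0.006],"angular": [0,0,0]}]}}

```text
clock: 11.55
tool_pos: [0.4963, -0.1637, 0.126]
tcp_rot: [2.987, 0.973, 0.003]
force: [-4.3, 1.2, 15.0]
opening: 0.0136
grasp_force: 60.0
```

>>> {"name": "step_arm", "arguments": {"rows": [{"offset": [0,0,-0.003],"angular": [0,0,0.12]},{"offset": [0,0,-0.003],"angular": [0,0,0.24]},{"offset": [0,0,-0.003],"angular": [0,0,0.36]},{"offset": [0,0,-0.003],"angular": [0,0,0.48]},{"offset": [0,0,-0.003],"angular": [0,0,0.48]}]}}

```text
clock: 12.05
tool_pos: [0.496, -0.1639, 0.1259]
tcp_rot: [3.086, 0.587, 0.002]
force: [-2.1, 0.4, 6.7]
opening: 0.0136
grasp_force: 59.9
```

```bash
cat > st.py <<'E'
from bench import manip
import numpy as np
s=manip.read_state();r=s["tcp_rot"];print(s["clock"],s["force"].round(1),"T",s["ft_torque"].round(3),"j7",s["joint_positions"][6].round(3),"head",(2*np.arctan2(r[1],r[0])%(2*np.pi)).round(4),s["tool_pos"].round(4))
E
python3 st.py
```

```text
12.05 [-2.1  0.4  6.7] T [-0.137  0.703  0.011] j7 -0.81 head 0.3762 [ 0.496  -0.1639  0.1259]
```

>>> {"name": "step_arm", "arguments": {"rows": [{"offset": [0,0,0],"angular": [0,0,0.07]},{"offset": [0,0,0],"angular": [0,0,0.15]},{"offset": [0,0,0],"angular": [0,0,0.15]}]}}

```text
clock: 12.35
tool_pos: [0.4959, -0.164, 0.1258]
tcp_rot: [3.106, 0.467, 0.002]
force: [-0.8, -0.8, 5.7]
opening: 0.0135
grasp_force: 59.9
```

```bash
python3 st.py
```

```text
12.35 [-0.8 -0.8  5.7] T [-0.261  0.682 -0.01 ] j7 -0.884 head 0.2983 [ 0.4959 -0.164   0.1258]
```

>>> {"name": "step_arm", "arguments": {"rows": [{"offset": [0,0,0],"angular": [0,0,0.07]},{"offset": [0,0,0],"angular": [0,0,0.15]},{"offset": [0,0,0],"angular": [0,0,0.15]}]}}

```text
clock: 12.65
tool_pos: [0.496, -0.164, 0.1258]
tcp_rot: [3.122, 0.346, 0.002]
force: [-1.0, -1.0, 6.8]
opening: 0.0134
grasp_force: 59.9
```

```bash
python3 st.py
```

```text
12.65 [-1.  -1.   6.8] T [-0.347  0.533 -0.025] j7 -0.959 head 0.2205 [ 0.496  -0.164   0.1258]
```

>>> {"name": "step_arm", "arguments": {"rows": [{"offset": [0,0,0],"angular": [0,0,0.07]},{"offset": [0,0,0],"angular": [0,0,0.15]},{"offset": [0,0,0],"angular": [0,0,0.15]}]}}

```text
clock: 12.95
tool_pos: [0.4959, -0.164, 0.1257]
tcp_rot: [3.133, 0.224, 0.002]
force: [-1.0, -1.2, 6.1]
opening: 0.0137
grasp_force: 59.9
```

```bash
python3 st.py
```

```text
12.95 [-1.  -1.2  6.1] T [-0.363  0.59   0.051] j7 -1.033 head 0.1425 [ 0.4959 -0.164   0.1257]
```

>>> {"name": "step_arm", "arguments": {"rows": [{"offset": [0,0,0],"angular": [0,0,0.06]},{"offset": [0,0,0],"angular": [0,0,0.12]},{"offset": [0,0,0],"angular": [0,0,0.12]}]}}

```text
clock: 13.25
tool_pos: [0.4959, -0.1638, 0.1257]
tcp_rot: [3.139, 0.126, 0.002]
force: [-1.2, -0.9, 5.8]
opening: 0.0136
grasp_force: 59.9
```

```bash
python3 st.py
```

```text
13.25 [-1.2 -0.9  5.8] T [-0.218  0.579  0.089] j7 -1.093 head 0.0802 [ 0.4959 -0.1638  0.1257]
```

>>> {"name": "step_arm", "arguments": {"rows": [{"offset": [0,0,0],"angular": [0,0,0.05]},{"offset": [0,0,0],"angular": [0,0,0.1]},{"offset": [0,0,0],"angular": [0,0,0.1]}]}}

```text
clock: 13.55
tool_pos: [0.4959, -0.1637, 0.1257]
tcp_rot: [3.141, 0.044, 0.001]
force: [-1.8, -0.5, 6.5]
opening: 0.0136
grasp_force: 59.9
```

```bash
python3 st.py
```

```text
13.55 [-1.8 -0.5  6.5] T [-0.084  0.65   0.116] j7 -1.143 head 0.0282 [ 0.4959 -0.1637  0.1257]
```

>>> {"name": "step_arm", "arguments": {"rows": [{"offset": [0,0,0],"angular": [0,0,0.05]},{"offset": [0,0,0],"angular": [0,0,0.1]},{"offset": [0,0,0],"angular": [0,0,0.1]}]}}

```text
clock: 13.85
tool_pos: [0.4958, -0.1636, 0.1257]
tcp_rot: [-3.141, 0.038, -0.001]
force: [-1.8, 0.1, 7.1]
opening: 0.0134
grasp_force: 59.9
```

```bash
python3 st.py
```

```text
13.85 [-1.8  0.1  7.1] T [-0.013  0.769  0.182] j7 -1.192 head 6.2592 [ 0.4958 -0.1636  0.1257]
```

>>> {"name": "step_arm", "arguments": {"rows": [{"offset": [0,0,0],"angular": [0,0,0.04]},{"offset": [0,0,0],"angular": [0,0,0.08]},{"offset": [0,0,0],"angular": [0,0,0.08]}]}}

```text
clock: 14.15
tool_pos: [0.4959, -0.1636, 0.1257]
tcp_rot: [3.14, -0.103, 0.001]
force: [-2.8, 1.1, 6.9]
opening: 0.0138
grasp_force: 60.0
```

```bash
python3 st.py
```

```text
14.15 [-2.8  1.1  6.9] T [-0.032  0.837  0.302] j7 -1.232 head 6.2178 [ 0.4959 -0.1636  0.1257]
```

>>> {"name": "step_arm", "arguments": {"rows": [{"offset": [0,0,0],"angular": [0,0,0.03]},{"offset": [0,0,0],"angular": [0,0,0.06]},{"offset": [0,0,0],"angular": [0,0,0.06]}]}}

```text
clock: 14.45
tool_pos: [0.4958, -0.1636, 0.1257]
tcp_rot: [3.138, -0.151, 0.001]
force: [-1.6, 0.7, 7.0]
opening: 0.0134
grasp_force: 60.0
```

```bash
python3 st.py
```

```text
14.45 [-1.6  0.7  7. ] T [-0.08   0.778  0.504] j7 -1.261 head 6.1868 [ 0.4958 -0.1636  0.1257]
```

>>> {"name": "step_arm", "arguments": {"rows": [{"offset": [0,0,0],"angular": [0,0,0.02]},{"offset": [0,0,0],"angular": [0,0,0.04]}]}}

```text
clock: 14.65
tool_pos: [0.4958, -0.1636, 0.1257]
tcp_rot: [3.136, -0.184, 0.001]
force: [-2.3, 0.3, 7.0]
opening: 0.0134
grasp_force: 60.0
```

```bash
python3 st.py
```

```text
14.65 [-2.3  0.3  7. ] T [-0.162  0.785  0.403] j7 -1.281 head 6.166 [ 0.4958 -0.1636  0.1257]
```

>>> {"name": "step_arm", "arguments": {"rows": [{"offset": [0,0,0],"angular": [0,0,0.02]},{"offset": [0,0,0],"angular": [0,0,0.04]}]}}

```text
clock: 14.85
tool_pos: [0.4958, -0.1637, 0.1257]
tcp_rot: [3.134, -0.217, 0.001]
force: [-2.1, -0.2, 6.7]
opening: 0.0139
grasp_force: 60.0
```

```bash
python3 st.py; python3 -c "
from h import *
a=cv2.resize(manip.read_camera('scene')[190:290,280:380],None,fx=6,fy=6,interpolation=cv2.INTER_CUBIC)
cv2.imwrite('pics/c6.png',a[:,:,::-1])"; python3 st.py
```

```text
14.85 [-2.1 -0.2  6.7] T [-0.121  0.814  0.428] j7 -1.301 head 6.1449 [ 0.4958 -0.1637  0.1257]
14.9 [-2.2 -1.   5.8] T [-0.111  0.861  0.413] j7 -1.302 head 6.1442 [ 0.4958 -0.1637  0.1257]
```

View pics/c6.png

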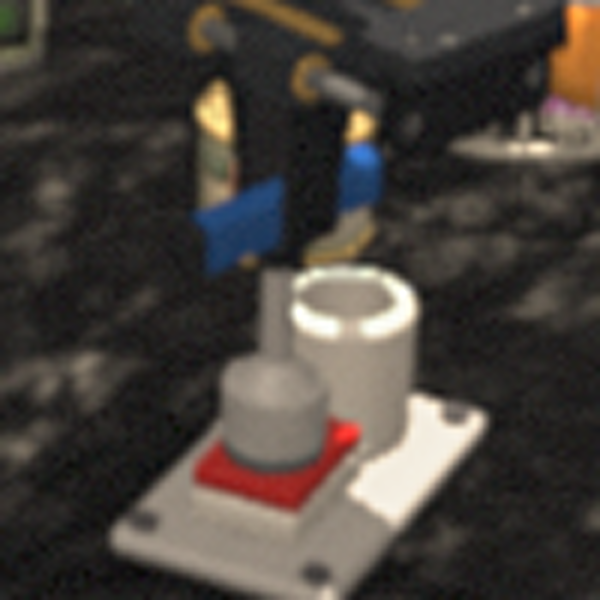

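The socket sits flat on the flange, at crop (275,410). The torque peaked at 0.50 and has dropped to about 0.41, so the break-over has begun; I add a little more to be clear of 0.06 rad.

>>> {"name": "step_arm", "arguments": {"rows": [{"offset": [0,0,0],"angular": [0,0,0.02]},{"offset": [0,0,0],"angular": [0,0,0.04]},{"offset": [0,0,0],"angular": [0,0,0.04]}]}}

```text
clock: 15.2
tool_pos: [0.4958, -0.1637, 0.1257]
tcp_rot: [3.132, -0.25, 0.001]
force: [-2.3, -0.3, 6.5]
opening: 0.0134
grasp_force: 60.0
```

```bash
python3 st.py; python3 -c "
from h import *
for _ in range(4): manip.read_camera('top');print(manip.read_state()['ft_torque'][2].round(3))"
```

```text
15.2 [-2.3 -0.3  6.5] T [-0.119  0.802  0.29 ] j7 -1.321 head 6.1239 [ 0.4958 -0.1637  0.1257]
0.358
0.325
0.348
0.373
```

>>> {"name": "step_arm", "arguments": {"rows": [{"offset": [0,0,0],"angular": [0,0,0.015]},{"offset": [0,0,0],"angular": [0,0,0.025]}]}}

```text
clock: 15.6
tool_pos: [0.4958, -0.1637, 0.1257]
tcp_rot: [3.13, -0.27, 0.001]
force: [-2.0, 0.3, 6.0]
opening: 0.0138
grasp_force: 60.0
```

```bash
python3 st.py; python3 -c "
from h import *
for _ in range(3): manip.read_camera('top');print(manip.read_state()['ft_torque'][2].round(3))"
```

```text
15.6 [-2.   0.3  6. ] T [-0.202  0.875  0.368] j7 -1.333 head 6.1108 [ 0.4958 -0.1637  0.1257]
0.382
0.319
0.328
```

>>> {"name": "step_arm", "arguments": {"rows": [{"offset": [0,0,0],"angular": [0,0,0.03]},{"offset": [0,0,0],"angular": [0,0,0.06]},{"offset": [0,0,0],"angular": [0,0,0.06]}]}}

```text
clock: 16.05
tool_pos: [0.4958, -0.1637, 0.1257]
tcp_rot: [3.125, -0.32, 0.001]
force: [-3.5, -1.2, 6.4]
opening: 0.0137
grasp_force: 59.9
```

```bash
python3 st.py; python3 -c "
from h import *
print(np.mean([(manip.read_camera('top'),manip.read_state()['ft_torque'][2])[1] for _ in range(5)]))"
```

```text
16.05 [-3.5 -1.2  6.4] T [-0.162  0.844  0.257] j7 -1.363 head 6.079 [ 0.4958 -0.1637  0.1257]
0.2699589132095403
```

>>> {"name": "step_arm", "arguments": {"rows": [{"offset": [0,0,0],"angular": [0,0,-0.1]},{"offset": [0,0,0],"angular": [0,0,-0.2]},{"offset": [0,0,-0.001],"angular": [0,0,-0.3]},{"offset": [0,0,-0.002],"angular": [0,0,-0.4]},{"offset": [0,0,-0.002],"angular": [0,0,-0.4]}]}}

```text
clock: 16.8
tool_pos: [0.4957, -0.1635, 0.1258]
tcp_rot: [-3.141, -0.009, -0.001]
force: [-1.6, 0.5, 3.5]
opening: 0.0135
grasp_force: 59.9
```

```bash
python3 st.py
```

```text
16.8 [-1.6  0.5  3.5] T [-0.058  0.538  0.039] j7 -1.164 head 0.006 [ 0.4957 -0.1635  0.1258]
```

>>> {"name": "step_arm", "arguments": {"rows": [{"offset": [0,0,0],"angular": [0,0,0]},{"offset": [0,0,0],"angular": [0,0,0]},{"offset": [0,0,0],"angular": [0,0,0]},{"offset": [0,0,0],"angular": [0,0,0]},{"offset": [0,0,0],"angular": [0,0,0]}], "fingers": 0}}

```text
clock: 17.3
tool_pos: [0.4955, -0.1635, 0.1255]
tcp_rot: [-3.142, -0.006, 0.0]
force: [-0.2, -0.6, -0.2]
opening: 0.0411
grasp_force: 0.0
```

>>> {"name": "step_arm", "arguments": {"rows": [{"offset": [0,0,-0.05],"angular": [0,0,0]},{"offset": [0,0,-0.15],"angular": [0,0,0]},{"offset": [0,0,-0.3],"angular": [0,0,0]},{"offset": [0,0,-0.5],"angular": [0,0,0]},{"offset": [0,0,-0.6],"angular": [0,0,0]}]}}

```text
clock: 17.8
tool_pos: [0.4962, -0.1642, 0.2492]
tcp_rot: [3.141, 0.005, 0.006]
force: [0.5, -0.1, -0.8]
opening: 0.0435
grasp_force: 0.0
```

>>> {"name": "step_arm", "arguments": {"rows": [{"offset": [-0.2,-0.3,0],"angular": [0,0,0]},{"offset": [-0.3,-0.5,0],"angular": [0,0,0]},{"offset": [-0.3,-0.7,0],"angular": [0,0,0]},{"offset": [-0.3,-0.8,0],"angular": [0,0,0]},{"offset": [-0.3,-0.8,0],"angular": [0,0,0]}]}}

```text
clock: 18.3
tool_pos: [0.4345, -0.0003, 0.2462]
tcp_rot: [-3.141, -0.015, -0.001]
force: [0.1, -0.7, 0.4]
opening: 0.0436
grasp_force: 0.0
```

```bash
python3 st.py; python3 -c "
from h import *
C,y,L,q=bar(z=.146,box=(330,180,410,260));print(C.round(4),y,L)
a=cv2.resize(manip.read_camera('scene')[170:290,280:380],None,fx=5,fy=5,interpolation=cv2.INTER_CUBIC)
b=cv2.resize(manip.read_camera('top')[180:250,330:400],None,fx=5,fy=5,interpolation=cv2.INTER_CUBIC)
o=np.zeros((600,800,3),np.uint8);o[:,:500]=a;o[:350,500:]=b[:,:300]
cv2.imwrite('pics/c7.png',o[:,:,::-1])"
```

```text
18.3 [ 0.1 -0.7  0.4] T [-0.115  0.137 -0.041] j7 -1.754 head 0.0098 [ 4.345e-01 -3.000e-04  2.462e-01]
[[np.int32(369), np.int32(198), np.int32(6), np.int32(38), np.int32(203)]]
[ 0.4953 -0.162   0.146 ] -0.02098581068708905 0.08463937761323441
```

View pics/c7.png

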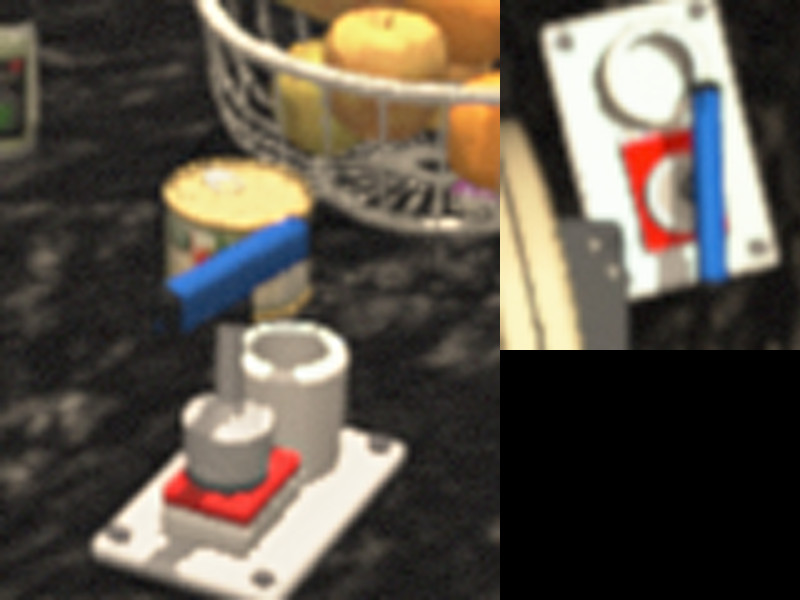

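The wrench stands upright and seated on the screw, bar at crop (240,275), socket at (230,440), with the gripper clear.

```bash
python3 -c "
from bench import manip
print(manip.close_job())"
```

```text
the job is handed in; nothing more can be done
None
```

I seated the wrench on the screw, tightened it clockwise until it clicked, released it and handed the job in. It stands upright on the screw. The torque peaked at 0.50 N m and fell to about 0.27, which puts the give near 0.13 rad, though I only inferred that from torque; the result came back without a verdict.

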